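# Check a slide box under the height gauge

### The job

Check that the slide box clears the height gauge: set it down lengthwise between the gauge's guide rails, in front of the red bridge bar, and let go of it. Then push it from behind, gently (never near 20 N), under the bar until it is square against the rubber buffer of the end stop, keep it pressed there with about 10 N for a second, and leave it there, released. Leave the cup, the dropper bottle and the timer where they are.

Things in the scene. Friction and masses are not known exactly. Their poses are not given: they have to be found in the camera images.
- slide_box_center (a point): Centre of the loose slide box (half-way up): a card box of microscope slides, teal above and white below, 85 long (its x) x 33 wide (its y) x 46 high (z), 0.13 to 0.22 kg. It stands upright on the table; either end may lead.
- gauge: Height gauge fixed on the table; place and yaw vary. Origin on the table below the middle of the red bridge bar; x along the lane in the pushing direction (funnel mouth, bar, end stop), y across, z up. Blue plate 6 thick, x -160 to +110, 100 wide. Steel rails rise 8 above the plate (to z = 14): gap 38 from x = -40 to +70, widening to 58 at the mouth, x = -140.
- gauge_entry (a point): Middle of the funnel on the plate's top, at gauge x = -95, z = 6: the slide box's underside centre is to be set down here, lengthwise along the lane. Hold the box by its upper part, more than 14 above its underside, so that the fingers clear the rails. Axes as the gauge's.
- gauge_bar (a point): Middle of the underside of the red bridge bar: gauge x = 0, z = 55, so 49 above the plate. The bar reaches from x = -7 to +7, its top is at z = 65, the nuts on its ends at z = 70; the inner faces of its posts are at y = -31 and +31. Axes as the gauge's.
- gauge_slot (a point): Point on the plate's top at gauge x = +50. Round it, beyond the bar, a grey end stop with a black rubber buffer (22 across, middle 23 above the plate) is clamped: its face is anywhere from 10 before to 10 past this point and is not reported. Sprung, about 5 N per mm. A box touching it has its centre at gauge x = -3 to +17, its rear end still before the bar.
- buffer (a joint): How far the end stop's rubber buffer is pressed in, in m: 0 when free, 0.009 fully in; sprung, about 5 N per mm, so 10 N is only 2 mm and the pressure must be felt. It says nothing of where along the lane the stop is clamped.
- blue_cup_center (a point): Centre of a bystander: closed specimen cup with blue lid, 50 in diameter, 63 high. Not to be moved.
- dropper_center (a point): Centre of a bystander: brown dropper bottle with black teat, 27 in diameter, 98 high. Not to be moved.
- timer: Bystander: white countdown timer lying on its back, 62x62x18; origin at the centre of its underside. Not to be moved.
Things that resemble listed ones, but are neither listed nor needed, are in the scene too. Of the things like the part that bears slide_box_center, leave any that is yellow; of the rest the larger one is meant.

How it is judged:
On the way, in this order (a step that is already met when the one before it is completed fails the run):
1. the box stands between the rails in front of the bar, let go of (x of slide_box_center in the frame of gauge between -0.14 and -0.052 m and y of slide_box_center in the frame of gauge between -0.014 and 0.014 m and z of slide_box_center in the frame of gauge between 0.024 and 0.034 m and angle between the x axis of slide_box_center and the x axis of gauge, either way round below 0.25 rad and angle between slide_box_center's own z axis and vertical below 0.08 rad and contact force between the fingers and slide_box below 0.1 N), for 0.2 s.
2. the box is under the bar, square against the buffer and pressed there with more than 6 N (x of slide_box_center in the frame of gauge above -0.004 m and y of slide_box_center in the frame of gauge between -0.006 and 0.006 m and z of slide_box_center in the frame of gauge between 0.024 and 0.034 m and angle between the x axis of slide_box_center and the x axis of gauge, either way round below 0.09 rad and angle between slide_box_center's own z axis and vertical below 0.08 rad and contact force between slide_box and buffer above 6 N), for 0.4 s.
At the end, for the whole second after the job is handed in: The slide box stands released and at rest under the bar, up against the buffer (within 4 mm of touching it; its centre no more than 8 mm short of the bar's middle and at most 30 mm past it), within 6 mm of the lane's middle line, within 0.09 rad of the lane's direction and upright on the plate (x of slide_box_center in the frame of buffer above -0.0625 m and x of slide_box_center in the frame of gauge between -0.008 and 0.03 m and y of slide_box_center in the frame of gauge between -0.006 and 0.006 m and z of slide_box_center in the frame of gauge between 0.024 and 0.034 m and angle between the x axis of slide_box_center and the x axis of gauge, either way round below 0.09 rad and angle between slide_box_center's own z axis and vertical below 0.08 rad and linear speed of slide_box below 0.01 m/s and contact force between the fingers and slide_box below 0.1 N).
It fails at once if the box is forced against the gauge with more than 20 N (contact force between slide_box and gauge above 20 N).
It fails at once if the arm or fingers strike the gauge with more than 15 N (contact force between the arm and gauge above 15 N).
It fails at once if the blue-lidded cup is moved by more than 15 mm (distance of blue_cup_center from where it was at the start of the episode above 0.015 m).
It fails at once if the dropper bottle is moved by more than 15 mm (distance of dropper_center from where it was at the start of the episode above 0.015 m).
It fails at once if the timer is moved by more than 15 mm (distance of timer from where it was at the start of the episode above 0.015 m).
It also fails if it takes over 58 s, if anything falls off the work surface, if the arm or the gripper's body presses on something with over 40 N, if the wrist force passes 120 N, or if a joint passes its speed limit or range.

### The arm

A 6-joint arm with a two-finger parallel gripper is mounted at the origin on a cart in front of the work surface, level with it; the furniture and walls round the work are solid. World frame = base frame: x ahead of the robot, y to its left, z up, the work surface at z = 0. Lengths are in m, angles in rad, forces in N, time in s.
With the tool pointing down it reaches from about 0.25 to 0.725 m from the base axis. Payload 4 kg.
Tool frame: the origin (TCP) lies at the very end of the fingers, on their centre line; the grasp point (between the pads) lies 19 mm behind it; z points along the fingers, y is the line along which they close (so a half turn about z gives the same grasp; the last joint's range is limited). The gripper opens to 85 mm and grips with 20 to 120 N. Pads are 22 mm wide; open, the fingers measure 114 mm over their backs; the gripper's body (76 mm by 85 mm) begins 54 mm behind the grasp point. The pads swing forward as they close: fully open they stand 13 mm farther back than shut.
Start: joints at [-1.133, 0.241, 0.005, 1.335, 0, 1.571], TCP at [0.212, -0.453, 0.231] pointing down, gripper open.
Joint ranges: [-2.72, 2.72], [-1.05, 1.87], [-1.09, 1.28], [-1.99, 2.15], [-1.42, 1.44], [-3.14, 3.14]. Speed limits (rad/s): [2.79, 2.79, 3.14, 3.14, 3.14, 3.14].

### API

Orientations are given as a unit quaternion [x, y, z, w].
In Python, from workcell import bot, vision, workorder gives the robot as it stands.
- The arm moves only by the shell command python3 -m creep 'ROWS' [OPENING]. ROWS is JSON, a list of rows, each a list of 2 entries, a list of its own where there are three numbers: the shift along the tool's x, y, z in mm, then the turn, a rotation vector about the tool's x, y, z in rad. In form: [[[dx, dy, dz], [wx, wy, wz]], ...]. A call has 1 to 12 rows; each row shifts and turns the commanded pose from where the row before left it, along the tool's axes as they then stand; what a row does not reach is not made up. A row lasts 1/8 s, in which the tool goes at most 62.5 mm and 10.7 degrees, less where a joint would pass 70% of its speed; a pose out of reach is approached as far as the arm can. A call is refused whole if a number of a shift passes 62.5 or a number of a turn 0.188, either way. A call with a gripper value outside its range is refused whole. OPENING is the finger opening in mm, from 0 to 85.4, set as the call begins (- or left out, the last holds). The fingers move at their own pace and stop on an object; the grip force is fixed at half the most. Time passes only in rows, so rows that do not move let the fingers close. It gives the time, the measured TCP pose, the force, the opening and the grip force at its end, in the units of the state.
- bot.get_obs(): the state, without advancing time (a new reading comes with each control period).
- vision.camera(name): name is "side" or "top"; returns a dict with "image" (400x640x3 uint8, blue, green, red), "z_map" (400x640 float32, m along the optical axis (not along the pixel's ray), 0 where there is no reading), "K" (3x3 intrinsics, pixels), "rvec" (rotation vector, rad) and "tvec" (3), from world to camera coordinates, as OpenCV has them. Camera axes: x right, y down, z forward; pixel columns grow to the right and rows downward; lengths in m; the calibration is good to about 2 mm. A picture is of the moment at which its call begins.
- workorder.job_done(): hands the job in; it is judged then, once.
Trained networks look in a picture, given as the dict that the camera call returned (one of the last four; its "shot" number tells which), for a name from the list of things; names that differ only in an ending like _2 or _b are one class to them, and where a whole thing is asked for, a point or a joint stands for the part that bears it (a point fixed in the world has none). Each returns a list of dicts, best first, with "score" (0 to 1); they miss things now and then, are a little off and sometimes report something else, mostly with a low value. They report only what shows in the picture. A call takes as long as a camera call. They do not tell look-alikes from the thing itself.
- vision.spot_in(picture, query): "position" ([column, row] in pixels, amid what is visible of it).
- vision.place_of(picture, query): "position" ([column, row] in pixels: a listed point, or the origin of a listed thing).
The state is a dict: "clock": time; "joint_pos": joint angles; "joint_vel": joint speeds; "tau": joint torques, N m; "eef_pos": TCP position; "tool_rot": TCP orientation; "ft_force": force on the tool from outside, world axes, zero at the start; "ft_torque": the same for the moment, N m; "grip_width": finger opening in m; "grasp_force": force on a finger pad.
Only numpy, scipy, OpenCV 4.12 (cv2) and the standard library are available. Lean on these libraries where they do the work, as an engineer would, in place of code of your own. Each camera call takes 0.05 s, during which the arm holds its last target. There are 200 camera calls.

## Working session

There is one attempt and no reset: what is moved stays moved. The work goes in short steps, Python scripts to look and compute and a shell command to move; the robot and the scene stay as the last step left them, time stands still between calls to the robot, and variables do not carry over. Pictures are saved under pics/ and viewed, at most 10 in all, crops included, and the job is handed in when it is done.

```bash
mkdir -p pics; ls; cat > h.py <<'E'
import numpy as np, cv2
from workcell import bot, vision, workorder
def P(c,px,r=1):
    u,v=int(round(px[0])),int(round(px[1]))
    z=c["z_map"][max(v-r,0):v+r+1,max(u-r,0):u+r+1]; z=np.median(z[z>0])
    R=cv2.Rodrigues(np.array(c["rvec"]))[0]
    p=np.linalg.inv(c["K"])@[px[0],px[1],1]*z
    return R.T@(p-np.ravel(c["tvec"]))
def cloud(c):
    z=c["z_map"].astype(float); v,u=np.mgrid[:z.shape[0],:z.shape[1]]
    K=c["K"]; p=np.stack([(u-K[0,2])/K[0,0]*z,(v-K[1,2])/K[1,1]*z,z],-1)
    R=cv2.Rodrigues(np.array(c["rvec"]))[0]
    w=(p-np.ravel(c["tvec"]))@R; w[z<=0]=np.nan
    return w
E
python3 - <<'E'
from h import *
for n in("top","side"):
    c=vision.camera(n); cv2.imwrite(f"pics/{n}0.png",c["image"])
    print(n,c["K"][0,0],np.round(c["rvec"],3).ravel(),np.round(c["tvec"],3).ravel())
    for q in("slide_box_center","gauge","gauge_entry","gauge_bar","gauge_slot","blue_cup_center","dropper_center","timer"):
        for d in vision.place_of(c,q)[:3]: print(q,round(d["score"],2),np.round(d["position"],1),np.round(P(c,d["position"]),3))
print(bot.get_obs())
E
```

```text
pics
top 398.5352766418123 [ 2.1   -2.127  0.166] [0.037 0.528 0.95 ]
slide_box_center 0.93 [407.3 208.5] [ 0.505 -0.2    0.045]
slide_box_center 0.73 [374.7 243.8] [ 0.419 -0.115  0.045]
slide_box_center 0.52 [449.3 236.9] [ 0.434 -0.302  0.034]
gauge 0.69 [305.1 164.5] [0.634 0.057 0.005]
gauge 0.46 [198.5 255.9] [0.396 0.329 0.017]
gauge_entry 0.62 [313.2 195.5] [0.55  0.036 0.005]
gauge_entry 0.44 [198.2 256.6] [0.394 0.329 0.018]
gauge_bar 0.82 [306.7 163.5] [0.637 0.052 0.007]
gauge_slot 0.94 [299.6 148.2] [0.679 0.071 0.007]
blue_cup_center 0.64 [405.4 147.2] [ 0.659 -0.199  0.062]
dropper_center 0.71 [186.9 213.7] [0.496 0.345 0.071]
timer 0.7 [196.7 255.3] [0.397 0.333 0.017]
timer 0.61 [299.6 147.4] [0.676 0.07  0.025]
side 417.84623229088083 [ 0.562 -2.47   1.403] [0.513 0.141 0.945]
slide_box_center 0.95 [358.7 167.4] [ 0.517 -0.189  0.023]
slide_box_center 0.58 [386.9 182.6] [ 0.398 -0.093  0.046]
slide_box_center 0.52 [389.7 156.8] [ 0.446 -0.273  0.036]
gauge 0.94 [286.  204.1] [0.63  0.064 0.006]
gauge_entry 0.76 [318.4 208.1] [0.54  0.046 0.006]
gauge_bar 0.75 [282. 
[... 233 characters left out ...]
036]
{'clock': 0.9, 'joint_pos': array([-1.13300261e+00,  2.40542927e-01,  4.97739078e-03,  1.33519514e+00,
       -2.14405024e-05,  1.57081496e+00]), 'joint_vel': array([0.00072276, 0.00040714, 0.000236  , 0.00027875, 0.00052994,
       0.00132352]), 'tau': array([-5.64140992e-04, -3.72197270e+01,  2.52691895e+01,  1.13143305e-03,
       -8.40222492e-05,  3.56858926e-06]), 'eef_pos': array([ 0.21196141, -0.45283915,  0.23132635]), 'tool_rot': array([ 9.76139617e-01,  2.17143843e-01, -6.59295360e-06,  1.97301277e-05]), 'ft_force': array([ 0.16533717, -0.49879776, -0.16414279]), 'ft_torque': array([-0.00671422,  0.04375356,  0.00114575]), 'grasp_force': 0.0, 'grip_width': 0.08528195001565876}
```

```bash
python3 -c "
import cv2
a=cv2.imread('pics/top0.png')[110:310,150:490];b=cv2.imread('pics/side0.png')[120:300,200:460]
cv2.imwrite('pics/topc.png',cv2.resize(a,None,fx=2.35,fy=2.35,interpolation=2));cv2.imwrite('pics/sidec.png',cv2.resize(b,None,fx=3,fy=3,interpolation=2))"
```

```text
(no output)
```

View pics/topc.png

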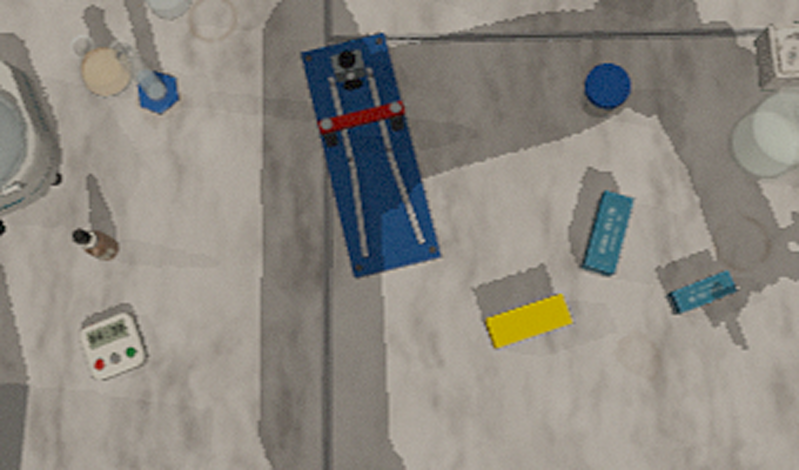

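View pics/sidec.png

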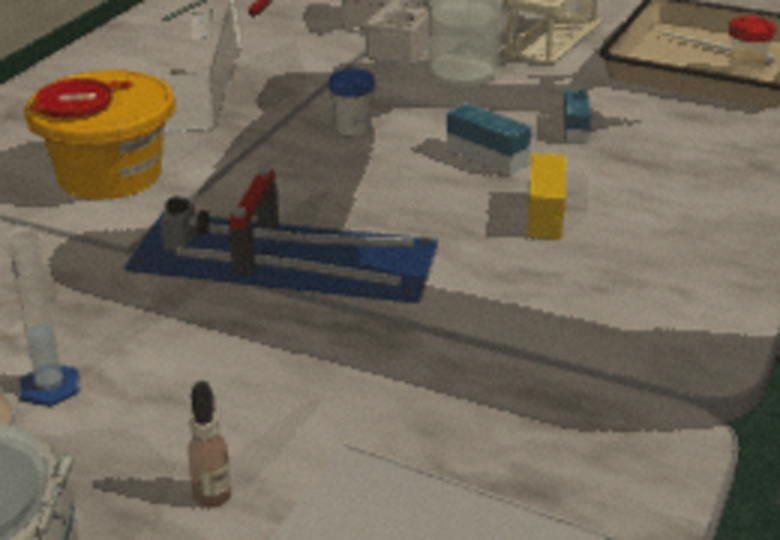

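The top view shows the target teal box at full-image pixel (407,208), the smaller teal one at (449,237) and the yellow one at (375,245). The gauge's red bar is at about (304,161), with the end stop at (298,138) and the mouth at the lower end, about (318,222). Next I fit accurate poses.

```bash
cat >> h.py <<'E'
def rays(c,px,z):
    K=c["K"]; R=cv2.Rodrigues(np.array(c["rvec"]))[0]; o=-R.T@np.ravel(c["tvec"])
    px=np.asarray(px,float); d=np.c_[(px[:,0]-K[0,2])/K[0,0],(px[:,1]-K[1,2])/K[1,1],np.ones(len(px))]@R
    return (o+d*((z-o[2])/d[:,2])[:,None])[:,:2]
def rect(xy):
    (cx,cy),(w,h),a=cv2.minAreaRect((xy*1000).astype(np.float32))
    if w<h: w,h,a=h,w,a+90
    return np.round([cx,cy,w,h,(a+90)%180-90],1)
def biggest(m):
    n,l,s,_=cv2.connectedComponentsWithStats(m.astype(np.uint8)); return l==1+np.argmax(s[1:,4])
E
python3 - <<'E'
from h import *
for n in("top","side"):
    c=vision.camera(n); w=cloud(c); hsv=cv2.cvtColor(c["image"],cv2.COLOR_BGR2HSV)
    H,S,V=[hsv[...,i].astype(int) for i in range(3)]
    near=lambda x,y,r:(np.hypot(w[...,0]-x,w[...,1]-y)<r)
    blue=(H>100)&(H<128)&(S>120)&near(.61,.055,.2)&(w[...,2]<.012)
    v,u=np.nonzero(biggest(cv2.morphologyEx(blue.astype(np.uint8),cv2.MORPH_CLOSE,np.ones((3,3)))))
    print(n,"plate",rect(rays(c,np.c_[u,v],.006)))
    red=((H<8)|(H>172))&(S>130)&near(.64,.06,.07)&(w[...,2]>.05)
    v,u=np.nonzero(red); print("bar",len(u),rect(rays(c,np.c_[u,v],.065)),np.nanmedian(w[red],0))
    teal=(H>85)&(H<108)&(S>90)&near(.505,-.2,.06)
    if n=="top": t=teal&(w[...,2]>.035)
    else: t=teal
    v,u=np.nonzero(biggest(t)); print("box",len(u),rect(rays(c,np.c_[u,v],.046)),np.nanmedian(w[t],0))
    st=(S<60)&near(.61,.055,.14)&(w[...,2]<.03)&(V>110)&(w[...,2]>.008)
    v,u=np.nonzero(st); np.save(f"st_{n}.npy",rays(c,np.c_[u,v],.014))
    ob=near(.6,-.05,.3)&(w[...,2]>.07); print("high",ob.sum(), np.nanmax(np.where(near(.6,-.05,.3),w[...,2],0)))
    ob=near(.67,-.02,.12)&(w[...,1]<.02); print("rod", np.nanmax(np.where(ob,w[...,2],0)))
E
```

```text
top plate [557.5  40.9 165.9  97.5  13.5]
bar 169 [629.8  57.5  91.4  15.9 -77. ] [0.63142372 0.05629038 0.06487235]
box 376 [ 505.4 -202.7   84.9   31.9  -17.7] [ 0.50653037 -0.20260857  0.04502434]
high 2393 0.10173502849761343
rod 0.08833137409466088
side plate [517.6  15.9  66.   55.5  13.1]
bar 92 [630.7  68.7  93.5  16.4 -76. ] [0.63134503 0.06669113 0.06419583]
box 73 [ 510.7 -196.9   75.8   28.2  -14.7] [ 0.50886775 -0.19779644  0.04538792]
high 1018 0.10673658034422477
rod 0.08735203486154734
```

```bash
python3 - <<'E'
from h import *
from scipy import ndimage
c=vision.camera("top"); w=cloud(c); hsv=cv2.cvtColor(c["image"],cv2.COLOR_BGR2HSV)
H,S,V=[hsv[...,i].astype(int) for i in range(3)]
near=lambda x,y,r:(np.hypot(w[...,0]-x,w[...,1]-y)<r)
blue=(H>100)&(H<130)&(S>100)&near(.61,.055,.2)
b=biggest(cv2.morphologyEx(blue.astype(np.uint8),cv2.MORPH_CLOSE,np.ones((7,7))))
v,u=np.nonzero(b); print("plate",rect(rays(c,np.c_[u,v],.006)))
l,n=ndimage.label((w[...,2]>.06)&near(.5,0,.4))
for i in range(1,n+1):
    m=l==i
    if m.sum()>8:
        q=w[m]; vv,uu=np.nonzero(m); print(m.sum(),[uu.min(),uu.max(),vv.min(),vv.max()],np.round(q.min(0),3),np.round(q.max(0),3))
# rails in trial gauge frame
g=np.array([.630,.0575]);a=np.radians(13.4);R=np.array([[np.cos(a),-np.sin(a)],[np.sin(a),np.cos(a)]])
m=(S<70)&(V>110)&b
v,u=np.nonzero(m); q=(rays(c,np.c_[u,v],.014)-g)@R*1000
for x in range(-150,90,20):
    s=q[(q[:,0]>x)&(q[:,0]<x+20)]; print(x+10,np.round(s[s[:,1]>0,1].mean(),1),np.round(s[s[:,1]<0,1].mean(),1))
E
```

```text
plate [607.3  52.6 268.2  97.8  13.2]
2304 [np.int64(303), np.int64(360), np.int64(55), np.int64(104)] [ 0.772 -0.09   0.071] [0.899 0.057 0.1  ]
63 [np.int64(389), np.int64(418), np.int64(82), np.int64(100)] [ 0.775 -0.233  0.061] [ 0.826 -0.163  0.098]
40 [np.int64(213), np.int64(227), np.int64(95), np.int64(110)] [0.769 0.256 0.06 ] [0.806 0.292 0.073]
208 [np.int64(197), np.int64(215), np.int64(126), np.int64(146)] [0.67  0.283 0.06 ] [0.696 0.306 0.145]
9 [np.int64(188), np.int64(190), np.int64(130), np.int64(134)] [0.698 0.342 0.077] [0.707 0.346 0.089]
9 [np.int64(190), np.int64(193), np.int64(133), np.int64(136)] [0.699 0.342 0.061] [0.706 0.347 0.071]
258 [np.int64(399), np.int64(418), np.int64(137), np.int64(154)] [ 0.64  -0.232  0.06 ] [ 0.686 -0.184  0.068]
833 [np.int64(467), np.int64(501), np.int64(148), np.int64(182)] [ 0.565 -0.393  0.06 ] [ 0.644 -0.348  0.168]
213 [np.int64(286), np.int64(322), np.int64(153), np.int64(166)] [0.615 0.011 0.06 ] [0.647 0.102 0.073]
72 [np.int64(181), np.int64(191), np.int64(208), np.int64(215)] [0.493 0.337 0.06 ] [0.511 0.352 0.1  ]
602 [np.int64(288), np.int64(348), np.int64(383), np.int64(399)] [ 0.109 -0.026  0.184] [0.158 0.083 0.371]
-140 31.9 -30.5
-120 31.0 -29.0
-100 29.2 -27.8
-80 27.0 -25.7
-60 24.9 -23.5
-40 23.3 -21.8
-20 22.6 -21.0
0 22.2 -21.3
20 21.2 -21.6
40 22.1 -21.8
60 18.8 -13.2
80 nan nan<stdin>:19: RuntimeWarning: Mean of empty slice.
  ret = ret.dtype.type(ret / rcount)
```

```bash
cat >> h.py <<'E'
def togo(x,y,z,yawdeg):
    from scipy.spatial.transform import Rotation as Ro
    o=bot.get_obs(); R=Ro.from_quat(o["tool_rot"]); a=np.radians(yawdeg)
    T=Ro.from_matrix(np.array([[np.cos(a),np.sin(a),0],[np.sin(a),-np.cos(a),0],[0,0,-1]]))
    print("clock",round(o["clock"],2),"pos",np.round(o["eef_pos"]*1000,1),"shift(tool now)",np.round(R.inv().apply(np.array([x,y,z])-o["eef_pos"]*1000),1),"turn",np.round((R.inv()*T).as_rotvec(),4),"shift(target axes)",np.round(T.inv().apply(np.array([x,y,z])-o["eef_pos"]*1000),1))
    print("F",np.round(o["ft_force"],2),"grip",round(o["grip_width"],4),o["grasp_force"])
G=np.array([630.5,58.0]); GY=13.3
def g2w(x,y=0):
    a=np.radians(GY); return G+[x*np.cos(a)-y*np.sin(a),x*np.sin(a)+y*np.cos(a)]
E
python3 -m creep '[[[0,0,0],[0,0,0.186]],[[0,0,0],[0,0,0.187]],[[0,0,0],[0,0,0.187]],[[0,0,0],[0,0,0.187]],[[25,-41,0],[0,0,0]],[[25,-41,0],[0,0,0]],[[25,-41,0],[0,0,0]],[[25,-41,0],[0,0,0]],[[25,-41,0],[0,0,0]],[[25,-41,0],[0,0,0]],[[25,-41,0],[0,0,0]],[[25,-41,0],[0,0,0]]]' 85
python3 -c "
from h import *
togo(505.4,-202.7,80,-17.7)"
```

```text
clock: 2.55
eef_pos: [0.5035, -0.2001, 0.2314]
tool_rot: [0.988, -0.154, 0.0, 0.0]
ft_force: [0.3, -0.8, 0.3]
grip_width: 0.0847
grasp_force: 0.0
clock 2.55 pos [ 503.5 -200.1  231.4] shift(tool now) [  2.6   1.8 151.4] turn [ 0.0002 -0.0004 -0.0002] shift(target axes) [  2.6   1.9 151.4]
F [ 0.35 -0.83  0.32] grip 0.0847 0.0
```

```bash
python3 -m creep '[[[2.6,1.8,30],[0,0,0]],[[0,0,40],[0,0,0]],[[0,0,40],[0,0,0]],[[0,0,40],[0,0,0]],[[0,0,30],[0,0,0]],[[0,0,22],[0,0,0]],[[0,0,15],[0,0,0]],[[0,0,0],[0,0,0]]]' 85
python3 -m creep '[[[0,0,0],[0,0,0]],[[0,0,0],[0,0,0]],[[0,0,0],[0,0,0]],[[0,0,0],[0,0,0]],[[0,0,0],[0,0,0]],[[0,0,0],[0,0,0]]]' 25
```

```text
clock: 3.55
eef_pos: [0.5034, -0.2034, 0.0133]
tool_rot: [0.988, -0.154, -0.001, -0.0]
ft_force: [0.4, 0.0, 0.4]
grip_width: 0.085
grasp_force: 0.0
clock: 4.3
eef_pos: [0.5051, -0.2041, 0.0153]
tool_rot: [0.988, -0.154, 0.001, 0.0]
ft_force: [0.0, -0.0, 5.7]
grip_width: 0.0322
grasp_force: 61.4
```

```bash
python3 -m creep '[[[0,0,-15],[0,0,0]],[[0,0,-35],[0,0,0]],[[0,0,-40],[0,0,-0.18]],[[0,0,0],[0,0,-0.18]],[[0,0,0],[0,0,-0.18]],[[14,-37,0],[0,0,0]],[[14,-37,0],[0,0,0]],[[14,-37,0],[0,0,0]],[[14,-37,0],[0,0,0]],[[14,-37,0],[0,0,0]],[[12,-30,0],[0,0,0]],[[0,0,0],[0,0,0]]]'
python3 - <<'E'
from h import *
togo(*g2w(-95),90,GY)
c=vision.camera("side"); im=c["image"]; 
cv2.imwrite("pics/s1.png",cv2.resize(im[90:250,220:440],None,fx=3,fy=3,interpolation=2))
c=vision.camera("top"); w=cloud(c)
hsv=cv2.cvtColor(c["image"],cv2.COLOR_BGR2HSV);H,S,V=[hsv[...,i].astype(int) for i in range(3)]
t=(H>85)&(H<108)&(S>90)&(np.hypot(w[...,0]-.53,w[...,1]-.03)<.09)&(w[...,2]>.05)
v,u=np.nonzero(t);print(len(u),rect(rays(c,np.c_[u,v],.125)) if len(u)>9 else "")
cv2.imwrite("pics/t1.png",cv2.resize(c["image"][110:290,220:420],None,fx=3,fy=3,interpolation=2))
E
```

```text
clock: 5.8
eef_pos: [0.5347, 0.0264, 0.1045]
tool_rot: [0.993, 0.117, -0.0, -0.0]
ft_force: [0.2, -0.4, -2.3]
grip_width: 0.032
grasp_force: 60.7
clock 5.8 pos [534.7  26.4 104.5] shift(tool now) [ 5.5 -8.7 14.5] turn [-0.0003  0.0004  0.0025] shift(target axes) [ 5.5 -8.7 14.5]
F [ 0.19 -0.38 -2.26] grip 0.032 60.65502405166626
0
```

View pics/s1.png

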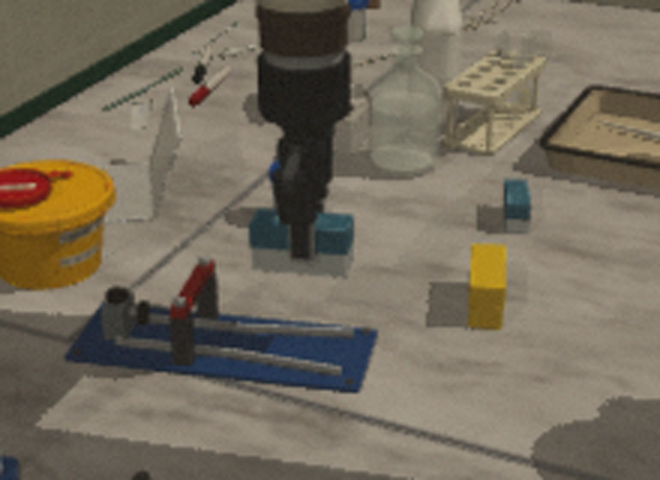

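The side view shows the box hanging level and centred between the fingers (crop ~(300,240)), with the gauge unobstructed below. Lowering it at gauge x = -105, where the funnel is a little wider.

```bash
python3 -m creep '[[[-4.5,-8.7,0],[0,0,0.0025]],[[0,0,25],[0,0,0]],[[0,0,25],[0,0,0]],[[0,0,17],[0,0,0]],[[0,0,6],[0,0,0]],[[0,0,0],[0,0,0]],[[0,0,0],[0,0,0]]]'
python3 - <<'E'
from h import *
togo(*g2w(-105),21.5,GY)
c=vision.camera("top"); 
cv2.imwrite("pics/t2.png",cv2.resize(c["image"][120:270,230:400],None,fx=4,fy=4,interpolation=2))
E
```

```text
clock: 6.78
eef_pos: [0.5292, 0.0316, 0.0322]
tool_rot: [0.994, 0.114, 0.001, 0.0]
ft_force: [0.0, 0.8, -2.4]
grip_width: 0.0323
grasp_force: 60.7
clock 6.78 pos [529.2  31.6  32.2] shift(tool now) [-0.4 -2.4 10.7] turn [ 0.0003 -0.0016 -0.0042] shift(target axes) [-0.3 -2.4 10.7]
F [ 0.03  0.8  -2.44] grip 0.0323 60.720452070236206
```

View pics/t2.png

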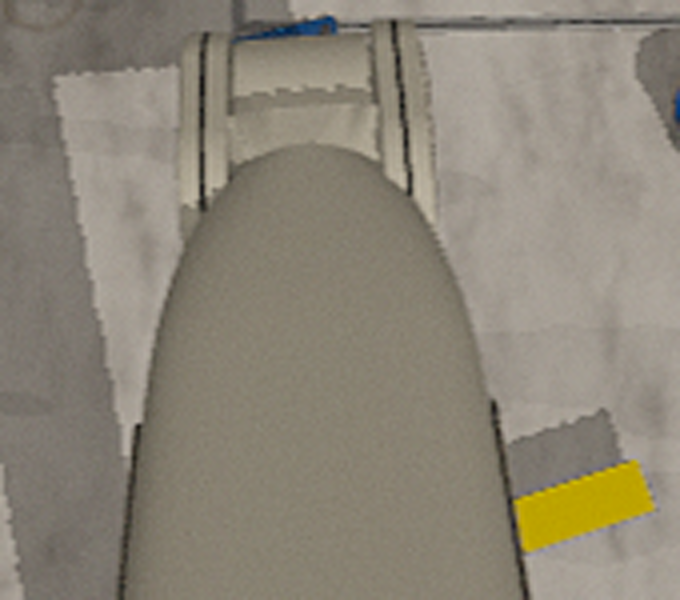

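The top view is blocked by the arm (only a sliver of the blue plate shows, at about crop (290,30)). I continue with the measured pose and the force.

```bash
python3 -m creep '[[[-0.3,-2.4,0],[0,0,0]],[[0,0,4],[0,0,0]],[[0,0,3],[0,0,0]],[[0,0,0],[0,0,0]],[[0,0,0],[0,0,0]]]'
python3 - <<'E'
from h import *
for i in range(3):
    c=vision.camera("side"); togo(*g2w(-105),21.5,GY)
cv2.imwrite("pics/s2.png",cv2.resize(c["image"][140:260,230:380],None,fx=5,fy=5,interpolation=2))
E
```

```text
clock: 7.45
eef_pos: [0.5276, 0.034, 0.0242]
tool_rot: [0.993, 0.114, -0.0, 0.0]
ft_force: [0.3, -0.1, -2.4]
grip_width: 0.0319
grasp_force: 60.7
clock 7.5 pos [527.7  34.   24.3] shift(tool now) [0.5 0.3 2.8] turn [ 0.     -0.     -0.0038] shift(target axes) [0.5 0.3 2.8]
F [-0.12 -0.23 -2.49] grip 0.0327 60.72046995162964
clock 7.55 pos [527.8  34.   24.4] shift(tool now) [0.5 0.3 2.9] turn [ 0.     -0.0002 -0.0039] shift(target axes) [0.5 0.3 2.9]
F [ 0.19 -0.05 -3.09] grip 0.0324 60.72082757949829
clock 7.6 pos [527.8  34.   24.4] shift(tool now) [0.5 0.3 2.9] turn [ 0.0001 -0.0002 -0.0039] shift(target axes) [0.5 0.3 2.9]
F [ 0.46 -0.69 -2.13] grip 0.0324 60.7213568687439
```

View pics/s2.png

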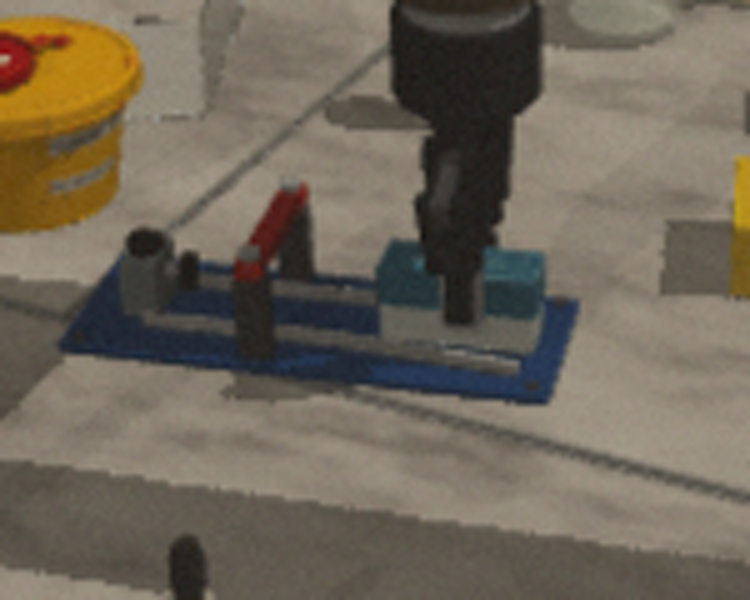

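The box hangs between the rails in front of the bar (crop ~(460,295)), just above the plate. Lowering the last few millimetres by force.

```bash
python3 -m creep '[[[0.3,0.2,1],[0,0,-0.004]],[[0,0,1],[0,0,0]],[[0,0,0],[0,0,0]]]'
python3 -m creep '[[[0,0,0.7],[0,0,0]],[[0,0,0],[0,0,0]]]'
```

```text
clock: 7.98
eef_pos: [0.5279, 0.0338, 0.0222]
tool_rot: [0.993, 0.116, -0.0, -0.0]
ft_force: [-0.1, 0.2, -2.3]
grip_width: 0.032
grasp_force: 60.7
clock: 8.22
eef_pos: [0.5279, 0.0339, 0.0216]
tool_rot: [0.993, 0.116, -0.0, -0.0]
ft_force: [-1.1, -0.3, -2.0]
grip_width: 0.0318
grasp_force: 60.7
```

```bash
python3 -m creep '[[[0,0,0.6],[0,0,0]],[[0,0,0],[0,0,0]]]'
python3 -m creep '[[[0,0,0.5],[0,0,0]],[[0,0,0],[0,0,0]]]'
```

```text
clock: 8.48
eef_pos: [0.528, 0.0339, 0.0213]
tool_rot: [0.993, 0.116, 0.0, -0.0]
ft_force: [-1.6, -0.3, 1.6]
grip_width: 0.0321
grasp_force: 61.3
clock: 8.72
eef_pos: [0.528, 0.0339, 0.0213]
tool_rot: [0.993, 0.116, 0.0, -0.0]
ft_force: [-2.7, -1.3, 6.3]
grip_width: 0.032
grasp_force: 61.9
```

Landed. Backing off half a millimetre, releasing, rising, and moving behind the box.

```bash
python3 -m creep '[[[0,0,-0.6],[0,0,0]],[[0,0,0],[0,0,0]],[[0,0,0],[0,0,0]],[[0,0,0],[0,0,0]],[[0,0,0],[0,0,0]]]' 70
python3 -m creep '[[[0,0,-10],[0,0,0]],[[0,0,-25],[0,0,0]],[[0,0,-35],[0,0,0]],[[0,0,-20],[0,0,0]],[[-25,0,0],[0,0,0]],[[-35,0,0],[0,0,0]],[[-25,0,0],[0,0,0]],[[0,0,0],[0,0,0]]]' 70
python3 - <<'E'
from h import *
c=vision.camera("side"); cv2.imwrite("pics/s3.png",cv2.resize(c["image"][140:260,230:380],None,fx=5,fy=5,interpolation=2))
togo(*g2w(-105-42.5-11-10),22,GY)
E
```

```text
clock: 9.35
eef_pos: [0.528, 0.0339, 0.021]
tool_rot: [0.993, 0.116, -0.0, -0.0]
ft_force: [-0.2, -0.3, 0.4]
grip_width: 0.0701
grasp_force: 0.0
clock: 10.35
eef_pos: [0.4439, 0.014, 0.1118]
tool_rot: [0.993, 0.116, -0.0, -0.0]
ft_force: [0.4, -0.2, 0.3]
grip_width: 0.0699
grasp_force: 0.0
clock 10.4 pos [445.6  14.3 112. ] shift(tool now) [21.3 -0.  90. ] turn [ 0.0003 -0.0018 -0.0001] shift(target axes) [21.5 -0.  90. ]
F [0.42 1.23 0.06] grip 0.0699 0.0
```

View pics/s3.png

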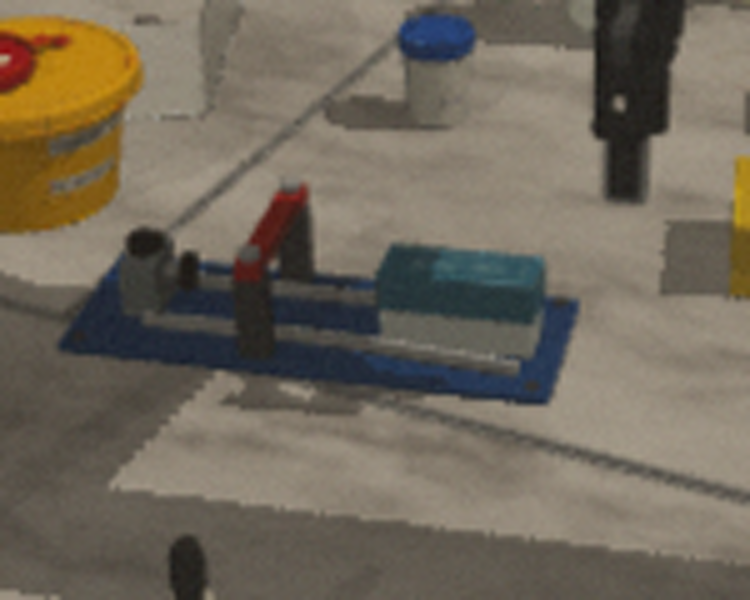

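The box stands free and upright between the rails (crop ~(460,300)); the arm is clear behind it. Closing the fingers and descending behind the box.

```bash
python3 -m creep '[[[17,0,0],[0,0,0]],[[0,0,20],[0,0,0]],[[0,0,30],[0,0,0]],[[0,0,25],[0,0,0]],[[0,0,12],[0,0,0]],[[0,0,5],[0,0,0]],[[0,0,0],[0,0,0]],[[0,0,0],[0,0,0]],[[0,0,0],[0,0,0]]]' 0
python3 -c "
from h import *
c=vision.camera('top');togo(*g2w(-158.5),19,GY)"
```

```text
clock: 11.52
eef_pos: [0.4625, 0.0182, 0.0198]
tool_rot: [0.993, 0.116, 0.001, 0.0]
ft_force: [0.5, 0.1, 0.0]
grip_width: 0.0002
grasp_force: 0.0
clock 11.57 pos [462.3  18.2  19.7] shift(tool now) [14.3 -0.   0.7] turn [ 0.0003 -0.0013  0.0002] shift(target axes) [14.3 -0.   0.7]
F [ 0.85 -0.86 -0.57] grip -0.0002 0.0
```

```bash
python3 -m creep '[[[5,0,0],[0,0,0]],[[5,0,0],[0,0,0]],[[4,0,0],[0,0,0]],[[4,0,0],[0,0,0]],[[6,0,0],[0,0,0]],[[8,0,0],[0,0,0]],[[8,0,0],[0,0,0]],[[8,0,0],[0,0,0]],[[8,0,0],[0,0,0]],[[8,0,0],[0,0,0]],[[6,0,0],[0,0,0]],[[0,0,0],[0,0,0]]]'
python3 - <<'E'
from h import *
togo(*g2w(-60),19,GY)
c=vision.camera("side"); cv2.imwrite("pics/s4.png",cv2.resize(c["image"][140:260,230:380],None,fx=5,fy=5,interpolation=2))
E
```

```text
clock: 13.08
eef_pos: [0.5309, 0.0345, 0.0193]
tool_rot: [0.993, 0.116, 0.001, -0.0]
ft_force: [-0.7, 0.0, -0.1]
grip_width: 0.0002
grasp_force: 0.0
clock 13.07 pos [530.9  34.5  19.3] shift(tool now) [42.4  0.1  0.3] turn [ 0.0001 -0.0012  0.0003] shift(target axes) [42.4  0.   0.3]
F [-0.72  0.01 -0.06] grip 0.0002 0.0
```

View pics/s4.png

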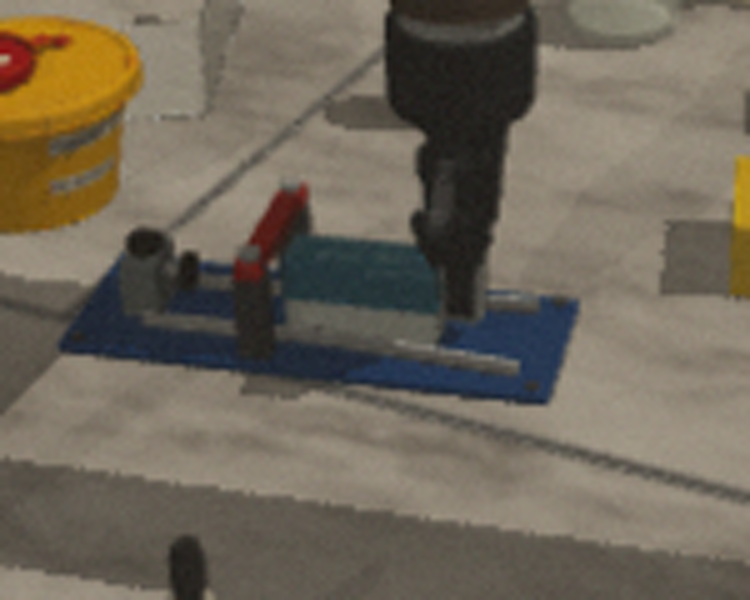

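The fingers are against the box's rear end, and the box is straight in the lane with its front just before the bar (crop ~(285,290)). Pushing on.

```bash
python3 -m creep '[[[5,0,0],[0,0,0]],[[5,0,0],[0,0,0]],[[5,0,0],[0,0,0]],[[5,0,0],[0,0,0]],[[5,0,0],[0,0,0]],[[5,0,0],[0,0,0]],[[4,0,0],[0,0,0]],[[2,0,0],[0,0,0]],[[0,0,0],[0,0,0]]]'
python3 -m creep '[[[1.5,0,0],[0,0,0]],[[1.5,0,0],[0,0,0]],[[0,0,0],[0,0,0]]]'
```

```text
clock: 14.25
eef_pos: [0.5654, 0.0427, 0.0191]
tool_rot: [0.993, 0.116, 0.0, -0.0]
ft_force: [-0.2, -0.2, 0.7]
grip_width: -0.0002
grasp_force: 0.1
clock: 14.62
eef_pos: [0.5681, 0.0433, 0.0191]
tool_rot: [0.993, 0.116, 0.0, -0.0]
ft_force: [-0.7, -1.1, 0.4]
grip_width: 0.0
grasp_force: 0.4
```

```bash
python3 -m creep '[[[1,0,0],[0,0,0]],[[1,0,0],[0,0,0]],[[1,0,0],[0,0,0]],[[0,0,0],[0,0,0]]]'
python3 -m creep '[[[1,0,0],[0,0,0]],[[1,0,0],[0,0,0]],[[0,0,0],[0,0,0]]]'
python3 -m creep '[[[1,0,0],[0,0,0]],[[1,0,0],[0,0,0]],[[0,0,0],[0,0,0]]]'
python3 -c "
from h import *
togo(*g2w(-50),19,GY)"
```

```text
clock: 15.12
eef_pos: [0.5711, 0.0441, 0.0191]
tool_rot: [0.993, 0.116, 0.0, -0.0]
ft_force: [-0.9, 0.1, 0.1]
grip_width: -0.0001
grasp_force: 0.5
clock: 15.5
eef_pos: [0.573, 0.0445, 0.0191]
tool_rot: [0.993, 0.116, 0.0, -0.0]
ft_force: [-1.1, -0.1, 0.1]
grip_width: 0.0004
grasp_force: 0.4
clock: 15.88
eef_pos: [0.575, 0.045, 0.0191]
tool_rot: [0.993, 0.116, 0.0, -0.0]
ft_force: [-1.4, -0.3, -0.3]
grip_width: -0.0002
grasp_force: 0.4
clock 15.88 pos [575.   45.   19.1] shift(tool now) [7.1 0.1 0.1] turn [ 0.     -0.0004  0.0002] shift(target axes) [7.1 0.1 0.1]
F [-1.37 -0.35 -0.27] grip -0.0002 0.37629897706210613
```

```bash
python3 -m creep '[[[1,0,0],[0,0,0]],[[1,0,0],[0,0,0]],[[0,0,0],[0,0,0]]]' | grep -E "eef|force"
```

```text
eef_pos: [0.5769, 0.0454, 0.0191]
ft_force: [-0.7, 1.0, -0.1]
grasp_force: 0.3
```

```bash
python3 -m creep '[[[0.5,0,0],[0,0,0]],[[0,0,0],[0,0,0]]]' | grep -E "eef|force"
```

```text
eef_pos: [0.5772, 0.0455, 0.0191]
ft_force: [-1.0, -0.4, 0.3]
grasp_force: 0.6
```

```bash
python3 -m creep '[[[1,0,0],[0,0,0]],[[1,0,0],[0,0,0]],[[0,0,0],[0,0,0]]]' | grep -E "eef|force"
```

```text
eef_pos: [0.5793, 0.046, 0.0191]
ft_force: [0.7, 0.2, -0.4]
grasp_force: 0.3
```

```bash
python3 -m creep '[[[1,0,0],[0,0,0]],[[1,0,0],[0,0,0]],[[0,0,0],[0,0,0]]]' | grep -E "eef|force"
```

```text
eef_pos: [0.5813, 0.0465, 0.0191]
ft_force: [-0.4, -0.5, -0.2]
grasp_force: 0.3
```

```bash
python3 -m creep '[[[1,0,0],[0,0,0]],[[1,0,0],[0,0,0]],[[0,0,0],[0,0,0]]]' | grep -E "eef|force"
```

```text
eef_pos: [0.5832, 0.0469, 0.0191]
ft_force: [-0.1, -0.1, 0.3]
grasp_force: 0.3
```

```bash
python3 -m creep '[[[1,0,0],[0,0,0]],[[1,0,0],[0,0,0]],[[0,0,0],[0,0,0]]]' | grep -E "eef|force"
```

```text
eef_pos: [0.5852, 0.0474, 0.0191]
ft_force: [-1.3, -0.5, -0.5]
grasp_force: 0.3
```

```bash
python3 -m creep '[[[1,0,0],[0,0,0]],[[1,0,0],[0,0,0]],[[0,0,0],[0,0,0]]]' | grep -E "eef|force"
```

```text
eef_pos: [0.5859, 0.0476, 0.0191]
ft_force: [-5.0, -1.1, 3.3]
grasp_force: 2.6
```

Buffer felt. Building up to about 10 N.

```bash
python3 -m creep '[[[0.7,0,0],[0,0,0]],[[0.5,0,0],[0,0,0]],[[0,0,0],[0,0,0]]]' | grep -E "eef|force"
```

```text
eef_pos: [0.5863, 0.0477, 0.0191]
ft_force: [-6.5, -1.4, 5.3]
grasp_force: 3.6
```

```bash
python3 -m creep '[[[0.7,0,0],[0,0,0]],[[0.5,0,0],[0,0,0]],[[0,0,0],[0,0,0]]]' | grep -E "eef|force"
```

```text
eef_pos: [0.5865, 0.0478, 0.019]
ft_force: [-9.3, -2.2, 6.7]
grasp_force: 4.6
```

```bash
python3 - <<'E'
from h import *
f=[]
for i in range(4):
    c=vision.camera("side"); f.append(bot.get_obs()["ft_force"])
print(np.mean(f,0)); togo(*g2w(-50),19,GY)
cv2.imwrite("pics/s5.png",cv2.resize(c["image"][140:260,230:380],None,fx=5,fy=5,interpolation=2))
E
```

```text
[-8.83177633 -2.28296861  7.44147678]
clock 19.32 pos [586.5  47.8  19. ] shift(tool now) [-4.8  0.2  0.1] turn [-0.0002  0.0051 -0.0001] shift(target axes) [-4.9  0.2  0. ]
F [-7.96 -1.87  7.56] grip 0.0001 4.623996466398239
```

View pics/s5.png

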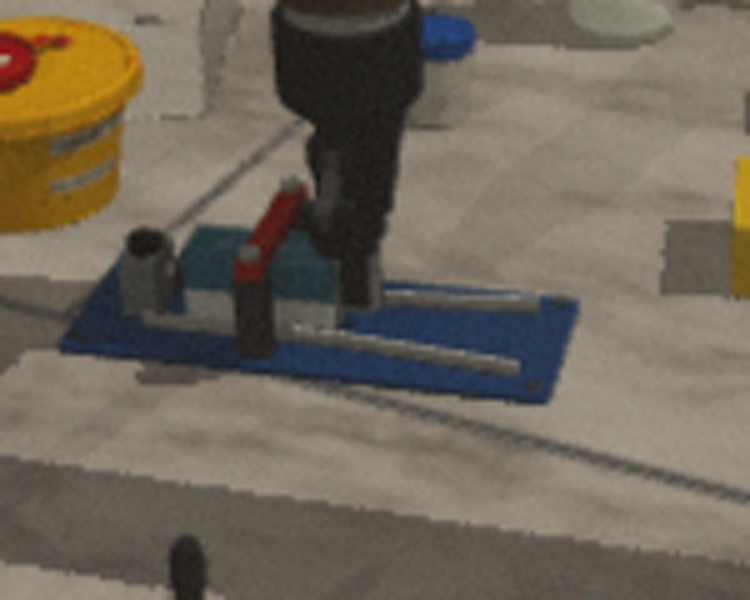

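The side view shows the box under the bar with its front at the black buffer (crop ~(180,275)) and the gripper close behind the bar (~(315,215)). I check from depth that the hand isn't touching the bar.

```bash
python3 - <<'E'
from h import *
c=vision.camera("side"); w=cloud(c); a=np.radians(GY); R=np.array([[np.cos(a),-np.sin(a)],[np.sin(a),np.cos(a)]])
q=(w[...,:2]*1000-G)@R; z=w[...,2]*1000
hsv=cv2.cvtColor(c["image"],cv2.COLOR_BGR2HSV)
dark=(hsv[...,2]<75)&(hsv[...,1]<110)&(np.abs(q[...,1])<60)&(q[...,0]<25)&(q[...,0]>-110)
for zz in range(20,150,10):
    m=dark&(z>zz)&(z<=zz+10)
    if m.sum(): print(zz,m.sum(),"x",np.round(np.percentile(q[m][:,0],[2,50,98]),0),"y",np.round(np.percentile(q[m][:,1],[2,98]),0))
print(bot.get_obs()["ft_force"],bot.get_obs()["ft_torque"])
E
```

```text
20 58 x [-54.  -6.  14.] y [-1. 45.]
30 94 x [-53. -12.  23.] y [ 5. 45.]
40 101 x [-53. -16.  22.] y [-33.  45.]
50 94 x [-52.  -7.  24.] y [-13.  45.]
60 28 x [-56. -52.   6.] y [-30.  40.]
70 33 x [-56. -53. -33.] y [-25.  41.]
80 42 x [-60. -53. -34.] y [-19.  50.]
90 52 x [-60. -55. -27.] y [-41.  57.]
100 57 x [-60. -54. -29.] y [-57.  60.]
110 74 x [-63. -49. -26.] y [-17.  60.]
120 87 x [-62. -53. -24.] y [-16.  48.]
130 43 x [-54. -49. -35.] y [ 7. 43.]
140 42 x [-76. -47. -22.] y [15. 40.]
[-8.47315848 -2.26308256  7.05756691] [-0.36102359  1.63672116 -0.01581566]
```

The hand clears the bar by over 20 mm, so the upward force is friction at the box's end. I relieve it with a slight rise so the plate doesn't take part of the push.

```bash
python3 -m creep '[[[0,0,-0.5],[0,0,0]],[[0,0,0],[0,0,0]]]' | grep -E "eef|force"
```

```text
eef_pos: [0.5866, 0.0479, 0.0191]
ft_force: [-7.3, -1.1, 4.9]
grasp_force: 3.9
```

```bash
python3 -m creep '[[[0.4,0,-0.6],[0,0,0]],[[0.4,0,-0.4],[0,0,0]],[[0,0,0],[0,0,0]]]' | grep -E "eef|force"
```

```text
eef_pos: [0.5868, 0.048, 0.0192]
ft_force: [-7.6, -0.8, 0.4]
grasp_force: 3.6
```

```bash
python3 -m creep '[[[0.6,0,-0.2],[0,0,0]],[[0.6,0,-0.1],[0,0,0]],[[0,0,0],[0,0,0]]]' | grep -E "eef|force"
```

```text
eef_pos: [0.5871, 0.0481, 0.0192]
ft_force: [-8.9, -2.4, 1.2]
grasp_force: 4.4
```

```bash
python3 -m creep '[[[0.6,0,-0.3],[0,0,0]],[[0,0,0],[0,0,0]],[[0,0,0],[0,0,0]]]' | grep -E "eef|force"; python3 -m creep '[[[0,0,0],[0,0,0]],[[0,0,0],[0,0,0]],[[0,0,0],[0,0,0]],[[0,0,0],[0,0,0]],[[0,0,0],[0,0,0]],[[0,0,0],[0,0,0]],[[0,0,0],[0,0,0]],[[0,0,0],[0,0,0]],[[0,0,0],[0,0,0]],[[0,0,0],[0,0,0]]]' | grep -E "clock|eef|force"
```

```text
eef_pos: [0.5872, 0.0481, 0.0193]
ft_force: [-8.8, -2.0, 1.0]
grasp_force: 4.7
clock: 22.0
eef_pos: [0.5873, 0.0481, 0.0194]
ft_force: [-8.5, -2.0, 0.8]
grasp_force: 4.7
```

```bash
python3 -m creep '[[[0.7,0,-0.1],[0,0,0]],[[0,0,0],[0,0,0]],[[0,0,0],[0,0,0]],[[0,0,0],[0,0,0]],[[0,0,0],[0,0,0]],[[0,0,0],[0,0,0]],[[0,0,0],[0,0,0]],[[0,0,0],[0,0,0]],[[0,0,0],[0,0,0]],[[0,0,0],[0,0,0]]]' | grep -E "eef|force"
python3 -c "
from h import *
c=vision.camera('side');togo(*g2w(-50),19,GY)"
```

```text
eef_pos: [0.5874, 0.0482, 0.0193]
ft_force: [-10.1, -2.8, 1.2]
grasp_force: 5.2
clock 23.3 pos [587.4  48.2  19.3] shift(tool now) [-5.8  0.4  0.4] turn [-0.0006  0.0102 -0.0002] shift(target axes) [-5.8  0.4  0.3]
F [-11.23  -2.23   1.58] grip 0.0001 5.211382806301117
```

Held at about 10.5 N for a second. Withdrawing slowly straight back, then up and away.

```bash
python3 -m creep '[[[-1,0,0],[0,0,0]],[[-1,0,0],[0,0,0]],[[-1,0,0],[0,0,0]],[[-1,0,0],[0,0,0]],[[-1,0,0],[0,0,0]],[[-1,0,0],[0,0,0]],[[-3,0,0],[0,0,0]],[[-8,0,0],[0,0,0]],[[-20,0,0],[0,0,0]],[[-20,0,0],[0,0,0]],[[0,0,-30],[0,0,0]],[[0,0,-40],[0,0,0]]]' | grep -E "eef|force"
python3 -m creep '[[[0,0,-40],[0,0,0]],[[-40,0,-20],[0,0,0]],[[-45,0,0],[0,0,0]],[[-45,0,0],[0,0,0]],[[-45,0,0],[0,0,0]],[[0,0,0],[0,0,0]]]' | grep -E "clock|eef|force"
python3 - <<'E'
from h import *
c=vision.camera("top"); w=cloud(c);a=np.radians(GY); R=np.array([[np.cos(a),-np.sin(a)],[np.sin(a),np.cos(a)]])
hsv=cv2.cvtColor(c["image"],cv2.COLOR_BGR2HSV);H,S,V=[hsv[...,i].astype(int) for i in range(3)]
t=(H>85)&(H<104)&(S>90)&(np.hypot(w[...,0]-.63,w[...,1]-.06)<.09)&(w[...,2]>.04)
v,u=np.nonzero(t);xy=rays(c,np.c_[u,v],.052);r=rect(xy);print(len(u),r,(r[:2]-G)@R,np.nanmedian(w[t],0))
A=cv2.resize(c["image"][120:220,270:350],None,fx=5,fy=5,interpolation=2)
c=vision.camera("side");B=cv2.resize(c["image"][160:240,230:310],(400,500),interpolation=2)
cv2.imwrite("pics/end.png",np.hstack([A,B]))
E
```

```text
eef_pos: [0.5367, 0.036, 0.092]
ft_force: [0.8, 0.1, 0.4]
grasp_force: 0.0
clock: 25.55
eef_pos: [0.3641, -0.0047, 0.1517]
ft_force: [-0.1, 0.4, -0.5]
grasp_force: 0.0
304 [646.2  61.9 114.   32.3  13.1] [16.17610228  0.18361673] [0.62583576 0.05826196 0.05119591]
```

View pics/end.png

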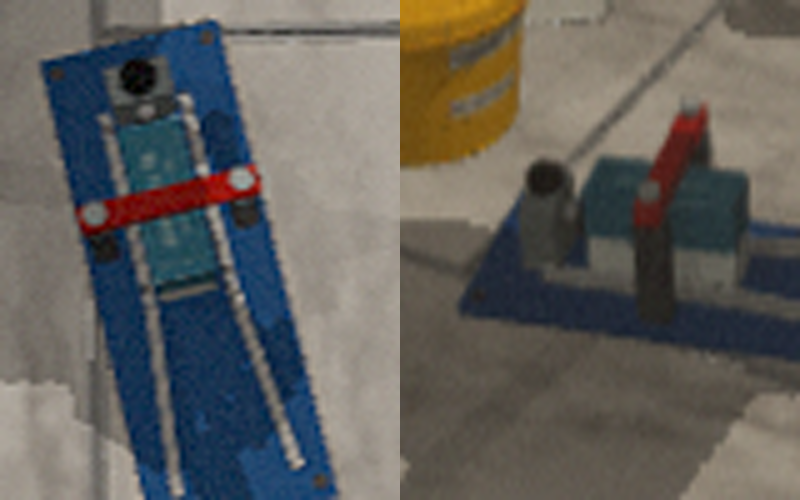

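The box is square in the lane under the bar (left half ~(165,205)), with its front at the buffer. It is released and upright, with lateral offset about 0.2 mm and yaw within 0.2° of the lane.

```bash
python3 -c "
from h import *
print(workorder.job_done())"
```

```text
the job is handed in; nothing more can be done
None
```

The slide box clears the height gauge: it was pressed against the buffer at about 10 N for a second and now stands released under the bar, square and upright against it; the cup, dropper bottle and timer weren't touched, and the job was handed in at about 26 s with no verdict returned.

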